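# Load the soaking bath, work its capstan lift and lap its cover shut

### The job

Load the soaking bath: by pushing the spokes of the capstan round, wind the lift platform fully up (counter-clockwise), stand every steel beaker from the draining mat upright on it, and wind it fully down again (clockwise). Then shut the two-leaf cover fully, the rebated leaf first and the flanged leaf last so that its flange laps over the other, and leave the wash bottle, conical flask and dish stack alone.

Things in the scene. Friction and masses are not known exactly. Their poses are not given: they have to be found in the camera images.
- tank: Grey plastic soaking bath (dry, open-topped, fixed): outside 220 (x) x 280 (y) x 170 mm high, walls 10 mm. Origin at bench height under the tank's middle; z up, x away from the robot, y to its left; turned by up to 0.15 rad with lift, capstan and cover. Inside, two steel guide rods (10 mm thick, top 6 mm below the rim) at x = +-88, y = 0 mm. Gearbox 90 x 85 x 97 mm high at y = -270 mm
- lift_top (a point): Middle of the top face of the lift platform, a white perforated plate 188 (x) x 248 (y) mm inside the tank, with the tank's axes. Fully up it is 140 mm above the bench (30 mm below the rim), fully down 55 mm. It holds four beakers, at x = +-48, y = +-62 mm; while it is up they stand about 40 mm proud of the rim, in the way of the cover
- capstan (a joint): Turn of the capstan in rad, clockwise seen from above: 0 platform fully up, 9.42 (hard stop) fully down, 9 mm per rad. Starts at 7.2 to 9.3. Stiff (0.5 N m), stays where left. Steel hub of 26 mm radius, top 159 mm above the bench; four level steel spokes, 13 mm thick, 90 degrees apart; at 0 they lie along the tank's +x, +y, -x, -y
- capstan_centre (a point): Point on the capstan's upright axis at the height of the spokes' centre lines, 137 mm above the bench; fixed to the tank. Each spoke ends in a black ball, 24 mm thick, centred 106 mm from the axis. Under the spokes it is free down to the skid (12 mm high), except for the gearbox and its shaft tube to the tank; the open flanged leaf stands close by on the tank's side
- leaf_rebated (a joint): Angle in rad of the left cover leaf (tank's +y side): 0 shut on the rim, 1.57 upright, 1.6 its stop; starts at 1.35 to 1.55. White plate 10 mm thick, 222 mm along x, reaching 137 mm from the hinge; beyond that a 5 mm thick tongue, 16 mm wide, level with its underside (the rebate). Stiff hinge (0.38 N m): stays where it is left
- leaf_flanged (a joint): Angle in rad of the right cover leaf (tank's -y side), likewise: 0 shut, starts at 1.35 to 1.55. White plate 10 mm thick reaching 135 mm from the hinge; along its free edge on top a flange strip, 33 mm wide, 7 mm thick, which reaches 151 mm from the hinge, over the other leaf's tongue. If this leaf is shut first, the other cannot shut. Stiff hinge (0.38 N m)
- rebated_edge (a point): Point on the outer (top) face of the rebated leaf, 130 mm from the hinge, in the middle of its length; x along the hinge, z out of the outer face. Nearer the hinge (80 mm from it), in the middle of the leaf's length, is a steel bow handle 90 mm long, standing 29 mm off the face
- flanged_edge (a point): Point on the top face of the flanged leaf's flange strip, 13.5 mm above the leaf's underside, 130 mm from the hinge, in the middle of its length; axes likewise. The same bow handle stands 75 mm from the hinge
- rebated_hinge (a point): Middle of the rebated leaf's hinge line, at the rim, 170 mm above the bench, 145 mm left (+y) of the tank's middle
- flanged_hinge (a point): Middle of the flanged leaf's hinge line, 170 mm above the bench, 145 mm right (-y) of the tank's middle
- beaker1: Open steel beaker, 56 mm diameter, 72 mm tall, wall 3 mm, about 0.09 to 0.15 kg. Origin at the centre of its underside, z up out of the mouth. Starts upright on the draining mat. Two to four beakers are there; an absent one reads None
- beaker2: Open steel beaker, 56 mm diameter, 72 mm tall, wall 3 mm, about 0.09 to 0.15 kg. Origin at the centre of its underside, z up out of the mouth. Starts upright on the draining mat. Two to four beakers are there; an absent one reads None
- beaker3: Open steel beaker, 56 mm diameter, 72 mm tall, wall 3 mm, about 0.09 to 0.15 kg. Origin at the centre of its underside, z up out of the mouth. Starts upright on the draining mat. Two to four beakers are there; an absent one reads None
- beaker4: Open steel beaker, 56 mm diameter, 72 mm tall, wall 3 mm, about 0.09 to 0.15 kg. Origin at the centre of its underside, z up out of the mouth. Starts upright on the draining mat. Two to four beakers are there; an absent one reads None
- mat: Flat grey draining mat, 250 x 250 x 4 mm, fixed, to the left of the bath; origin under its centre. The beakers start on it, at least 90 mm from centre to centre
- wash_bottle: White plastic wash bottle, 64 mm diameter, 190 mm tall with its spout (which reaches 65 mm to one side); origin at the centre of its underside. To be left alone
- conical_flask: Glass conical flask, 84 mm across its foot, 130 mm tall; origin at the centre of its underside. To be left alone
- dish_stack: Stack of clear Petri dishes, 92 mm diameter, 57 mm tall; origin at the centre of its underside. To be left alone

How it is judged (in metres and radians):
On the way, in this order (a step that is already met when the one before it is completed fails the run):
1. the empty platform is wound right up (value of joint capstan below 0.25 rad), for 0.2 s.
2. every beaker stands upright on the raised platform (z of beaker1 in the frame of lift_top between -0.006 and 0.008 m and horizontal distance between each of beaker1, beaker2, beaker3, beaker4 and lift_top below 0.14 m and angle between each of beaker1, beaker2, beaker3, beaker4's own z axis and vertical below 0.15 rad and z of beaker2 in the frame of lift_top between -0.006 and 0.008 m and z of beaker3 in the frame of lift_top between -0.006 and 0.008 m and z of beaker4 in the frame of lift_top between -0.006 and 0.008 m and value of joint capstan below 0.6 rad), for 0.2 s.
3. the platform is wound right down, with both leaves still open (value of joint capstan above 9.2 rad and value of joint each of leaf_rebated, leaf_flanged above 0.3 rad), for 0.2 s.
4. the rebated leaf is shut while the flanged leaf is still open (value of joint leaf_rebated below 0.04 rad and value of joint leaf_flanged above 0.3 rad), for 0.2 s.
5. the flanged leaf is shut over it (value of joint each of leaf_rebated, leaf_flanged below 0.04 rad), for 0.2 s.
At the end, for the whole second after the job is handed in: Every beaker stands upright (within 0.15 rad), at rest, on the platform (its underside within 6 to 8 mm of the plate); the capstan is within 0.22 rad of its lower stop; both leaves are shut to within 0.04 rad, the flange on top (all of step 5 and z of beaker1 in the frame of lift_top between -0.006 and 0.008 m and horizontal distance between each of beaker1, beaker2, beaker3, beaker4 and lift_top below 0.14 m and angle between each of beaker1, beaker2, beaker3, beaker4's own z axis and vertical below 0.15 rad and z of beaker2 in the frame of lift_top between -0.006 and 0.008 m and z of beaker3 in the frame of lift_top between -0.006 and 0.008 m and z of beaker4 in the frame of lift_top between -0.006 and 0.008 m and value of joint capstan above 9.2 rad and linear speed of each of beaker1, beaker2, beaker3, beaker4 below 0.02 m/s); the robot touches nothing.
It fails at once if the wash bottle is moved more than 3 cm or tipped (distance of wash_bottle from where it was at the start of the episode above 0.03 m or angle between wash_bottle's own z axis and vertical above 0.4 rad).
It fails at once if the conical flask is moved more than 3 cm or tipped (distance of conical_flask from where it was at the start of the episode above 0.03 m or angle between conical_flask's own z axis and vertical above 0.4 rad).
It fails at once if the dish stack is moved more than 3 cm or tipped (distance of dish_stack from where it was at the start of the episode above 0.03 m or angle between dish_stack's own z axis and vertical above 0.4 rad).
Of beaker1, beaker2, beaker3, beaker4 only 2 to 4 are there at a start; the rules pass over those that are not, and their reading is None.
At some moment in a run one of beaker1, beaker2, beaker3, beaker4 may be knocked a few centimetres aside while the robot is not near it.
It also fails if it takes over 210 s, if anything falls off the work surface, if the arm or the gripper's body presses on something with over 40 N, if the wrist force passes 120 N, or if a joint passes its speed limit or range.

### The arm

A 7-joint arm with a two-finger parallel gripper is mounted at the origin on the work surface. World frame = base frame: x ahead of the robot, y to its left, z up, the work surface at z = 0. Lengths are in m, angles in degrees, forces in N, time in s.
With the tool pointing down it reaches from about 0.425 to 0.875 m from the base axis. Payload 4.7 kg.
Tool frame: the origin (TCP) lies at the very end of the fingers, on their centre line; the grasp point (between the pads) lies env.hold_point_z behind it (env.hold_point_z is the distance from the TCP to the grasp point, in m); z points along the fingers, y is the line along which they close (so a half turn about z gives the same grasp; the last joint's range is limited). The gripper opens to 87 mm and grips with 3 to 60 N. Pads are 19 mm wide; open, the fingers measure 117 mm over their backs; the gripper's body (75 mm by 190 mm) begins 51 mm behind the grasp point.
Start: joints at [66.755, 18.392, -4.016, 83.108, 1.295, 78.541, -3.26], TCP at [0.265, -0.594, 0.223] pointing down, gripper open.
Joint ranges: [-163.93, 163.93], [-17.29, 119.83], [-79.2, 71.16], [3.27, 140.29], [-89.18, 269.18], [5.43, 117.66], [-154.24, 154.24]. Speed limits (degrees/s): [147.25, 147.25, 180, 180, 180, 180, 180].

### API

Orientations are given as [roll, pitch, yaw] about the fixed x, y, z axes, in that order (R = Rz(yaw) Ry(pitch) Rx(roll)).
In Python, from cell import env gives the robot as it stands.
- The arm moves only by the shell command python3 -m jog 'ROWS' [FORCE]. ROWS is JSON, a list of rows, each an object with "dp": the shift along the tool's x, y, z in cm, a list of three; "twist": the turn about the tool's z in degrees; "fingers": the opening, from 0 (shut) to 1 (fully open). A call has 1 to 8 rows; each row is the pose to reach, as a shift and turn from the pose commanded when the call began, along the tool's axes at that moment; what a row does not reach only later rows make up. A row lasts 1/8 s, in which the tool goes at most 62.5 mm and 10.7 degrees, less where a joint would pass 70% of its speed; a pose out of reach is approached as far as the arm can. A call with a gripper value outside its range is refused whole. The fingers move at their own pace and stop on an object; FORCE is the grip in N (left out, the last holds). Time passes only in rows, so rows that repeat a pose let the fingers close. It gives the time, the measured TCP pose, the force, the opening and the grip force at its end, in the units of the state.
- env.get_obs(): the state, without advancing time (a new reading comes with each control period).
- env.read_camera(name): name is "scene" or "top"; returns a dict with "pixels" (480x640x3 uint8, blue, green, red), "depth" (480x640 float32, m along the optical axis (not along the pixel's ray), 0 where there is no reading), "fx", "fy", "cx", "cy" (pixels), "k1" (the pictures are not rectified: a ray, as slopes to the right and down, at radius r is drawn at 1 + k1 r^2 times it, then the intrinsics apply), "rvec" (rotation vector, rad) and "tvec" (3), from world to camera coordinates, as OpenCV has them. Camera axes: x right, y down, z forward; pixel columns grow to the right and rows downward; lengths in m; the calibration is good to about 2 mm. A picture is of the moment at which its call begins.
- env.sign_off(): hands the job in; it is judged then, once.
The state is a dict: "time_s": time; "qpos": joint angles; "joint_velocities": joint speeds; "effort": joint torques, N m; "tool_pos": TCP position; "tool_rot": TCP orientation; "force": force on the tool from outside, world axes, zero at the start; "wrist_torque": the same for the moment, N m; "grip_width": finger opening in m; "grasp_force": force on a finger pad.
Only numpy, scipy, OpenCV 4.12 (cv2) and the standard library are available. Lean on these libraries where they do the work, as an engineer would, in place of code of your own. Each camera call takes 0.05 s, during which the arm holds its last target. There are 200 camera calls.

## Working session

There is one attempt and no reset: what is moved stays moved. The work goes in short steps, Python scripts to look and compute and a shell command to move; the robot and the scene stay as the last step left them, time stands still between calls to the robot, and variables do not carry over. Pictures are saved under pics/ and viewed, at most 14 in all, crops included, and the job is handed in when it is done.

```bash
ls; mkdir -p pics; cat > h.py <<'E'
import numpy as np, cv2
from cell import env
def cam(n, save=None):
    c=env.read_camera(n)
    if save: cv2.imwrite('pics/'+save,c['pixels'])
    return c
def KR(c):
    K=np.array([[c['fx'],0,c['cx']],[0,c['fy'],c['cy']],[0,0,1.]])
    d=np.array([c['k1'],0,0,0,0.])
    R=cv2.Rodrigues(np.array(c['rvec'],float))[0]; t=np.array(c['tvec'],float).ravel()
    return K,d,R,t
def rays(c,uv):
    K,d,R,t=KR(c)
    p=cv2.undistortPoints(np.array(uv,float).reshape(-1,1,2),K,d).reshape(-1,2)
    return -R.T@t, np.c_[p,np.ones(len(p))]@R   # origin, dirs (depth-scaled)
def onz(c,uv,z):
    o,D=rays(c,uv); return o+D*((z-o[2])/D[:,2])[:,None]
def cloud(c):
    v,u=np.mgrid[0:480,0:640]; o,D=rays(c,np.c_[u.ravel(),v.ravel()])
    P=o+D*c['depth'].reshape(-1,1); P[c['depth'].ravel()==0]=np.nan
    return P.reshape(480,640,3)
def proj(c,P):
    K,d,R,t=KR(c); return cv2.projectPoints(np.array(P,float).reshape(-1,1,3),np.array(c['rvec'],float),t,K,d)[0].reshape(-1,2)
E
python3 - <<'E'
from h import *
for n in('scene','top'):
    c=cam(n,n+'0.png'); P=cloud(c); np.save(n+'0.npy',P)
    print(n,rays(c,[[320,240]])); 
o=env.get_obs();print(o,env.hold_point_z)
E
```

```text
pics
scene (array([1.23695057, 0.04066202, 0.92606952]), array([[-0.61686548,  0.00485577, -0.78719024]]))
top (array([0.40700475, 0.02301089, 1.41485755]), array([[ 0.12575729,  0.01654211, -0.99203394]]))
{'time_s': 0.1, 'qpos': array([66.75491184, 18.4348804 , -4.01468045, 83.16790065,  1.29475406,
       78.53987491, -3.25931126]), 'joint_velocities': array([ 0.02217865, -0.09272582, -0.06868298, -0.07875661, -0.0058298 ,
       -0.0309605 ,  0.05362767]), 'effort': array([-2.68201338e-04, -4.92573810e+01, -4.05848930e-01, -3.13400745e+01,
       -6.41381764e-02,  3.94883752e-02,  5.73390457e-05]), 'tool_pos': array([ 0.26467628, -0.59313662,  0.22157009]), 'tool_rot': array([-1.79902557e+02,  5.43145183e-03,  2.40545192e+01]), 'force': array([ 0.00628377, -1.01717996, -0.83057563]), 'wrist_torque': array([-0.02733875,  0.00346262, -0.01792744]), 'grasp_force': 0.0, 'grip_width': 0.08689276818205148} 0.0187
```

View pics/scene0.png

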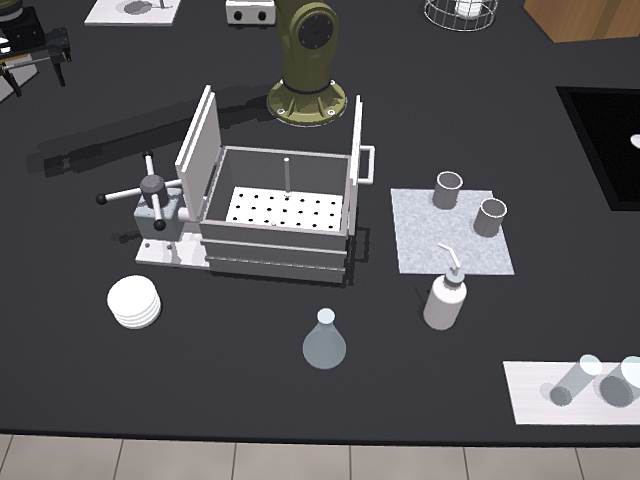

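View pics/top0.png

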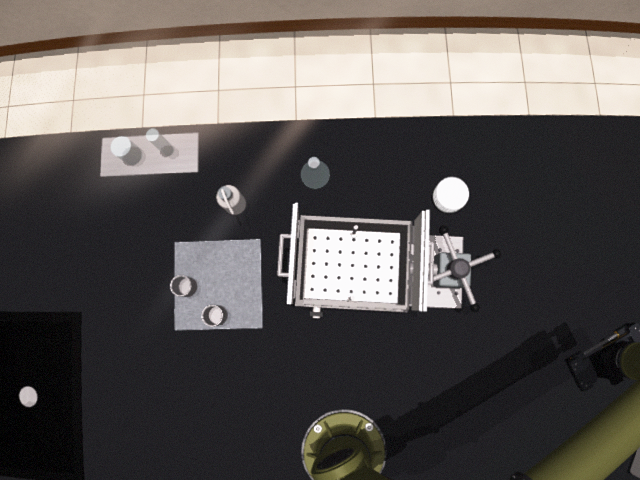

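The scene view shows the capstan hub at (152,185) with balls at (148,155), (100,199) and (160,224). It also shows the tank in the middle with both leaves up, and two beakers at (448,190) and (490,217). In the top view the hub is at (460,268), the balls at (445,229), (497,253) and (475,306), and the beakers at (183,286) and (213,315).

```bash
cat > m.py <<'E'
from h import *
T=np.load('top0.npy');S=np.load('scene0.npy')
A=np.concatenate([T.reshape(-1,3),S.reshape(-1,3)]);A=A[~np.isnan(A).any(1)]
ct=env.read_camera('top')
print('hub',onz(ct,[[460,268]],.159),'balls',onz(ct,[[445,229],[497,253],[475,306]],.145))
for n,P,uvs in(('top',T,[[460,268],[445,229],[497,253],[475,306],[353,265],[183,286],[213,315],[295,205],[290,300],[427,212],[424,308],[306,218],[300,302],[410,307]]),('scene',S,[[152,183],[148,155],[100,199],[160,224],[208,92],[359,100]])):
    for u,v in uvs: print(n,u,v,np.nanmedian(P[v-1:v+2,u-1:u+2].reshape(-1,3),0).round(4))
# rim points
h=onz(ct,[[460,268]],.159)[0]
def circ(c,r,zl,zh,nm):
    Q=A[(np.hypot(A[:,0]-c[0],A[:,1]-c[1])<r)&(A[:,2]>zl)&(A[:,2]<zh)]
    if len(Q)>5:
        (x,y),rr=cv2.minEnclosingCircle(Q[:,:2].astype(np.float32)); print(nm,x,y,rr,len(Q),np.percentile(Q[:,2],[2,98]))
for u,v in((183,286),(213,315)): circ(onz(ct,[[u,v]],.076)[0],.05,.06,.09,'beaker rim')
circ(h,.04,.152,.17,'hub')
# tank rim points
Q=A[(abs(A[:,2]-.17)<.004)&(A[:,0]>.3)&(A[:,0]<.8)&(abs(A[:,1])<.3)]
r=cv2.minAreaRect(Q[:,:2].astype(np.float32)); print('rim',len(Q),r)
Q=A[(A[:,2]>.05)&(A[:,2]<.10)&(A[:,0]>.35)&(A[:,0]<.75)&(abs(A[:,1])<.12)]
# leaves: high points
for nm,a,b in(('reb',.05,.3),('fl',-.3,-.05)):
    Q=A[(A[:,2]>.20)&(A[:,2]<.34)&(A[:,1]>a)&(A[:,1]<b)&(A[:,0]>.35)&(A[:,0]<.75)]
    print(nm,len(Q),Q.min(0),Q.max(0))
    top=Q[Q[:,2]>np.percentile(Q[:,2],97)]; print(' top',top.mean(0),top.min(0),top.max(0))
for nm,u,v,z in(('flask',315,178,.0),('dish',451,195,.057),('bottle',231,200,.1)): print(nm,onz(ct,[[u,v]],z))
E
python3 m.py
```

```text
hub [[ 0.48379521 -0.30487476  0.159     ]] balls [[ 0.58571961 -0.27619555  0.145     ]
 [ 0.51933026 -0.40765244  0.145     ]
 [ 0.38734205 -0.34129321  0.145     ]]
top 460 268 [ 0.4838 -0.3048  0.159 ]
top 445 229 [ 0.5847 -0.2756  0.1499]
top 497 253 [ 0.5191 -0.4069  0.147 ]
top 475 306 [ 0.3874 -0.3404  0.1484]
top 353 265 [ 0.5083 -0.0411  0.0582]
top 183 286 [0.4668 0.4379 0.0066]
top 213 315 [0.3836 0.3519 0.0079]
top 295 205 [0.6261 0.0941 0.3224]
top 290 300 [0.4172 0.1098 0.3228]
top 427 212 [ 0.6001 -0.1972  0.3213]
top 424 308 [ 0.3904 -0.1788  0.3208]
top 306 218 [0.6214 0.0771 0.1714]
top 300 302 [0.413  0.0975 0.1697]
top 410 307 [ 3.899e-01 -1.959e-01 -3.000e-04]
scene 152 183 [ 0.4949 -0.3012  0.1571]
scene 148 155 [ 0.3971 -0.3353  0.1436]
scene 100 199 [ 0.5309 -0.4032  0.1454]
scene 160 224 [ 0.5941 -0.2671  0.145 ]
scene 208 92 [ 0.4057 -0.1751  0.3183]
scene 359 100 [0.4256 0.1133 0.3222]
beaker rim 0.4681573510169983 0.42580902576446533 0.031213941052556038 464 [0.06064996 0.07905025]
beaker rim 0.3868462145328522 0.34030941128730774 0.031752049922943115 433 [0.06056516 0.08037938]
hub 0.4869118332862854 -0.3049972355365753 0.026816509664058685 526 [0.15221234 0.16343112]
rim 3595 ((0.5309072732925415, 0.06228567659854889), (0.5189685821533203, 0.25405362248420715), 78.66558837890625)
reb 2037 [0.409697   0.0895333  0.20042795] [0.63688091 0.14549144 0.32769907]
 top [0.51142946 0.10208836 0.32533118] [0.41070699 0.09165191 0.32430243] [0.62431888 0.11176968 0.32769907]
fl 4368 [ 0.38451385 -0.22175474  0.20005941] [ 0.61138997 -0.16948672  0.32742029]
 top [ 0.49632162 -0.18739771  0.32334808] [ 0.38604944 -0.19910314  0.32204804] [ 0.60422984 -0.175955    0.32742029]
flask [[0.76694452 0.0556141  0.        ]]
dish [[ 0.69244239 -0.32019261  0.057     ]]
bottle [[0.68944725 0.28034205 0.1       ]]
```

```bash
python3 -m jog '[{"dp":[0,0,0],"twist":-10,"fingers":0},{"dp":[0,0,0],"twist":-20,"fingers":0},{"dp":[3,-2,0],"twist":-30,"fingers":0},{"dp":[7,-5,0],"twist":-40,"fingers":0},{"dp":[11,-9,0],"twist":-50,"fingers":0},{"dp":[15,-12,0],"twist":-60,"fingers":0},{"dp":[19,-16,0],"twist":-61.4,"fingers":0},{"dp":[19,-16,0],"twist":-61.4,"fingers":0}]' 20
cat > where.py <<'E'
from h import *; import sys
yaw=-4.6*np.pi/180; R=np.array([[np.cos(yaw),-np.sin(yaw)],[np.sin(yaw),np.cos(yaw)]])
C=np.array([.486,-.305])
def spokes(ang_guess=None):
    # measure the spoke directions (deg in tank axes mod 90) from the clouds of both cameras
    a=[]
    for n in('top','scene'):
        P=cloud(env.read_camera(n)).reshape(-1,3);P=P[~np.isnan(P).any(1)]
        Q=(P[:,:2]-C)@R; r=np.hypot(*Q.T); m=(r>.04)&(r<.115)&(P[:,2]>.125)&(P[:,2]<.152)
        p=Q[m]; p=p[p[:,1]<.085]
        th=np.angle(np.exp(1j*np.degrees(0)+4j*np.arctan2(p[:,1],p[:,0])).mean())/4
        pl=P[(abs(((P[:,:2]-np.array([.508,-.036]))@R)).max(1)<.07)&(P[:,2]<.16)]
        print(n,len(p),'spoke mod90',np.degrees(th)%90,'lift z',np.median(pl[:,2]) if len(pl) else None)
def tcp():
    o=env.get_obs(); q=(o['tool_pos'][:2]-C)@R
    print('t',o['time_s'],'tcp',o['tool_pos'].round(4),o['tool_rot'].round(1),'tank-cap cm',(q*100).round(2),'F',o['force'].round(1))
if __name__=='__main__':
    tcp()
    if 's' in sys.argv[1:]: spokes()
E
python3 where.py s
```

```text
time_s: 1.15
tool_pos: [0.376, -0.3652, 0.2228]
tool_rot: [180.0, -0.0, 85.9]
force: [0.1, 0.1, -0.6]
grip_width: 0.0151
grasp_force: 0.0
t 1.15 tcp [ 0.376  -0.3652  0.2228] [180.   -0.   85.9] tank-cap cm [-10.49  -6.88] F [ 0.1  0.1 -0.6]
top 587 spoke mod90 23.193365629543113 lift z 0.058707842595376425
scene 723 spoke mod90 24.81876438456315 lift z 0.057487349787548436
```

```bash
python3 -m jog '[{"dp":[5,2,0],"twist":0.5,"fingers":0},{"dp":[9.55,4,0],"twist":0.5,"fingers":0},{"dp":[9.55,4,4],"twist":0.5,"fingers":0},{"dp":[9.55,4,8],"twist":0.5,"fingers":0},{"dp":[9.55,4,11.1],"twist":0.5,"fingers":0},{"dp":[9.55,4,11.1],"twist":0.5,"fingers":0},{"dp":[9.55,4,11.1],"twist":0.5,"fingers":0}]'
python3 -m jog '[{"dp":[-2.06,-0.5,0],"twist":0,"fingers":0},{"dp":[-3.89,-0.42,0],"twist":0,"fingers":0},{"dp":[-5.63,0.13,0],"twist":0,"fingers":0},{"dp":[-7.17,1.11,0],"twist":0,"fingers":0},{"dp":[-8.4,2.45,0],"twist":0,"fingers":0},{"dp":[-9.25,4.08,0],"twist":0,"fingers":0},{"dp":[-9.64,5.86,0],"twist":0,"fingers":0},{"dp":[-9.64,5.86,0],"twist":0,"fingers":0}]'
python3 where.py s
```

```text
time_s: 2.12
tool_pos: [0.421, -0.2793, 0.1126]
tool_rot: [179.9, 0.0, 84.9]
force: [1.2, -0.3, 0.9]
grip_width: 0.0002
grasp_force: 0.0
time_s: 3.12
tool_pos: [0.4702, -0.3793, 0.1116]
tool_rot: [-179.9, -0.1, 84.9]
force: [-1.8, 0.7, -0.4]
grip_width: 0.0003
grasp_force: 1.0
t 3.125 tcp [ 0.4702 -0.3793  0.1116] [-1.799e+02 -1.000e-01  8.490e+01] tank-cap cm [-0.98 -7.54] F [-1.8  0.7 -0.4]
top 425 spoke mod90 6.1001198313589535 lift z 0.07019562656286105
scene 634 spoke mod90 5.2555108751459825 lift z 0.06890740766843029
```

```bash
python3 -m jog '[{"dp":[0.65,2.2,0],"twist":0,"fingers":0},{"dp":[1.2,3.94,0],"twist":0,"fingers":0},{"dp":[2.18,5.48,0],"twist":0,"fingers":0},{"dp":[3.52,6.71,0],"twist":0,"fingers":0},{"dp":[5.15,7.56,0],"twist":0,"fingers":0},{"dp":[6.93,7.95,0],"twist":0,"fingers":0},{"dp":[8.76,7.87,0],"twist":0,"fingers":0},{"dp":[10.5,7.32,0],"twist":0,"fingers":0}]'
python3 -m jog '[{"dp":[1.5,-1,0],"twist":0,"fingers":0},{"dp":[1.5,-1,0],"twist":0,"fingers":0},{"dp":[1.2,-1.2,0],"twist":0,"fingers":0},{"dp":[1.2,-1.2,-6],"twist":0,"fingers":0},{"dp":[1.2,-1.2,-6.5],"twist":0,"fingers":0},{"dp":[1.2,-1.2,-6.5],"twist":0,"fingers":0}]'
python3 where.py s
```

```text
time_s: 4.22
tool_pos: [0.5514, -0.2901, 0.1129]
tool_rot: [179.8, 0.7, 84.6]
force: [-1.1, -13.6, 0.8]
grip_width: 0.0004
grasp_force: 5.2
time_s: 4.97
tool_pos: [0.5421, -0.2682, 0.1772]
tool_rot: [179.9, 0.0, 84.9]
force: [0.2, -0.6, -0.5]
grip_width: 0.0006
grasp_force: 0.0
t 4.975 tcp [ 0.5421 -0.2682  0.1772] [179.9   0.   84.9] tank-cap cm [5.29 4.12] F [ 0.2 -0.6 -0.5]
top 217 spoke mod90 57.14353849893529 lift z 0.09228160161881727
scene 516 spoke mod90 56.115079822692174 lift z 0.09095577134447896
```

```bash
python3 -m jog '[{"dp":[-2.5,-6,0],"twist":0,"fingers":0},{"dp":[-5.46,-12.16,0],"twist":0,"fingers":0},{"dp":[-5.46,-12.16,0],"twist":0,"fingers":0},{"dp":[-5.46,-12.16,3],"twist":0,"fingers":0},{"dp":[-5.46,-12.16,6.5],"twist":0,"fingers":0},{"dp":[-5.46,-12.16,6.5],"twist":0,"fingers":0}]'
python3 -m jog '[{"dp":[-1.62,0.53,0],"twist":0,"fingers":0},{"dp":[-3.16,1.51,0],"twist":0,"fingers":0},{"dp":[-4.39,2.85,0],"twist":0,"fingers":0},{"dp":[-5.24,4.48,0],"twist":0,"fingers":0},{"dp":[-5.63,6.26,0],"twist":0,"fingers":0},{"dp":[-5.55,8.09,0],"twist":0,"fingers":0},{"dp":[-5.0,9.83,0],"twist":0,"fingers":0},{"dp":[-4.02,11.37,0],"twist":0,"fingers":0}]'
python3 -m jog '[{"dp":[1.34,1.23,0],"twist":0,"fingers":0},{"dp":[2.97,2.08,0],"twist":0,"fingers":0},{"dp":[4.75,2.47,0],"twist":0,"fingers":0},{"dp":[6.58,2.39,0],"twist":0,"fingers":0},{"dp":[8.32,1.84,0],"twist":0,"fingers":0},{"dp":[9.86,0.86,0],"twist":0,"fingers":0},{"dp":[9.86,0.86,0],"twist":0,"fingers":0},{"dp":[9.5,0.7,0],"twist":0,"fingers":0}]'
python3 -m jog '[{"dp":[0,0,0],"twist":0,"fingers":0},{"dp":[0,0,-6],"twist":0,"fingers":0},{"dp":[0,0,-6.5],"twist":0,"fingers":0},{"dp":[0,0,-6.5],"twist":0,"fingers":0}]'
python3 where.py s
```

```text
time_s: 5.82
tool_pos: [0.4142, -0.3094, 0.1083]
tool_rot: [-179.7, -0.3, 85.0]
force: [0.5, 0.3, -0.1]
grip_width: 0.0006
grasp_force: 0.0
time_s: 6.82
tool_pos: [0.5205, -0.3657, 0.1113]
tool_rot: [-179.4, 0.2, 84.7]
force: [-12.4, -2.3, 1.9]
grip_width: 0.0005
grasp_force: 5.0
time_s: 7.82
tool_pos: [0.5442, -0.2699, 0.1144]
tool_rot: [179.6, 0.1, 84.9]
force: [5.9, 0.8, 1.5]
grip_width: 0.0001
grasp_force: 2.2
time_s: 8.32
tool_pos: [0.5409, -0.2678, 0.1769]
tool_rot: [-180.0, 0.0, 85.0]
force: [-0.6, 0.0, -1.5]
grip_width: 0.0001
grasp_force: 0.0
t 8.325 tcp [ 0.5409 -0.2678  0.1769] [-180.    0.   85.] tank-cap cm [5.17 4.15] F [-0.6  0.  -1.5]
top 210 spoke mod90 57.85249274008863 lift z 0.12071163043469824
scene 517 spoke mod90 56.816233067705205 lift z 0.11948620169250701
```

```bash
python3 -m jog '[{"dp":[-2.5,-6,0],"twist":0,"fingers":0},{"dp":[-5.46,-12.1,0],"twist":0,"fingers":0},{"dp":[-5.46,-12.1,0],"twist":0,"fingers":0},{"dp":[-5.46,-12.1,3],"twist":0,"fingers":0},{"dp":[-5.46,-12.1,6.5],"twist":0,"fingers":0},{"dp":[-5.46,-12.1,6.5],"twist":0,"fingers":0}]'
python3 -m jog '[{"dp":[-1.62,0.53,0],"twist":0,"fingers":0},{"dp":[-3.16,1.51,0],"twist":0,"fingers":0},{"dp":[-4.39,2.85,0],"twist":0,"fingers":0},{"dp":[-5.24,4.48,0],"twist":0,"fingers":0},{"dp":[-5.63,6.26,0],"twist":0,"fingers":0},{"dp":[-5.55,8.09,0],"twist":0,"fingers":0},{"dp":[-5.0,9.83,0],"twist":0,"fingers":0},{"dp":[-4.02,11.37,0],"twist":0,"fingers":0}]'
python3 -m jog '[{"dp":[1.34,1.23,0],"twist":0,"fingers":0},{"dp":[2.5,1.8,0],"twist":0,"fingers":0},{"dp":[3.2,2.2,0],"twist":0,"fingers":0},{"dp":[3.55,2.26,0],"twist":0,"fingers":0},{"dp":[3.55,2.26,0],"twist":0,"fingers":0}]'
python3 where.py s
```

```text
time_s: 9.18
tool_pos: [0.4139, -0.3092, 0.1083]
tool_rot: [-179.7, -0.3, 85.0]
force: [-0.0, 1.4, 0.3]
grip_width: 0.0005
grasp_force: 0.0
time_s: 10.18
tool_pos: [0.5201, -0.3655, 0.1113]
tool_rot: [-179.4, 0.2, 84.7]
force: [-12.1, -3.0, 1.2]
grip_width: 0.0003
grasp_force: 5.1
time_s: 10.8
tool_pos: [0.5488, -0.3337, 0.1122]
tool_rot: [-179.9, 0.3, 84.7]
force: [-4.3, -4.9, -1.7]
grip_width: 0.0004
grasp_force: 2.8
t 10.8 tcp [ 0.5488 -0.3337  0.1122] [-179.9    0.3   84.7] tank-cap cm [ 6.49 -2.35] F [-4.3 -4.9 -1.7]
top 254 spoke mod90 87.2175359849372 lift z 0.13944341811761762
scene 575 spoke mod90 85.42951395930433 lift z 0.1382153922399788
```

```bash
python3 -m jog '[{"dp":[0.3,0,0],"twist":0,"fingers":0},{"dp":[0.5,0,0],"twist":0,"fingers":0},{"dp":[0.5,0,0],"twist":0,"fingers":0},{"dp":[-0.5,0,0],"twist":0,"fingers":0},{"dp":[-1.0,0,-6],"twist":0,"fingers":0},{"dp":[-1.0,0,-12],"twist":0,"fingers":0},{"dp":[-1.0,0,-18],"twist":0,"fingers":0},{"dp":[-1.0,0,-24],"twist":0,"fingers":0}]'
python3 where.py s
python3 - <<'E'
from h import *
for n in('top','scene'):
    c=cam(n,n+'1.png'); P=cloud(c); np.save(n+'1.npy',P)
T=np.load('top1.npy');S=np.load('scene1.npy')
for nm,P in(('top',T),('scene',S)):
    A=P.reshape(-1,3);A=A[~np.isnan(A).any(1)]
    M=A[(A[:,1]>.2)&(A[:,1]<.5)&(A[:,0]>.3)&(A[:,0]<.62)&(A[:,2]>.02)&(A[:,2]<.12)]
    g=np.zeros((160,150),np.uint8); g[((M[:,0]-.3)/.002).astype(int).clip(0,159),((M[:,1]-.2)/.002).astype(int).clip(0,149)]=255
    n,l,s,ce=cv2.connectedComponentsWithStats(cv2.morphologyEx(g,cv2.MORPH_CLOSE,np.ones((5,5))))
    for i in range(1,n):
        if s[i,4]>60:
            x0,y0,w,h=s[i,:4]; print(nm,'bbox x',.3+y0*.002,.3+(y0+h)*.002,'y',.2+x0*.002,.2+(x0+w)*.002)
            k=(M[:,0]>.295+y0*.002)&(M[:,0]<.305+(y0+h)*.002)&(M[:,1]>.195+x0*.002)&(M[:,1]<.205+(x0+w)*.002)&(M[:,2]>.069)
            if k.sum()>10:
              q=M[k]; zt=np.percentile(q[:,2],90); X=np.c_[2*q[:,:2],np.ones(len(q))]; s_=np.linalg.lstsq(X,(q[:,:2]**2).sum(1),rcond=None)[0]; print('  rim fit',s_[:2],np.sqrt(s_[2]+s_[0]**2+s_[1]**2),len(q),'ztop',zt)
E
```

```text
time_s: 11.9
tool_pos: [0.5506, -0.3386, 0.3552]
tool_rot: [179.8, 0.0, 85.0]
force: [0.8, -0.5, 0.0]
grip_width: 0.0005
grasp_force: 0.0
t 11.9 tcp [ 0.5506 -0.3386  0.3552] [179.8   0.   85. ] tank-cap cm [ 6.71 -2.83] F [ 0.8 -0.5  0. ]
top 526 spoke mod90 89.49727196749427 lift z 0.13996311389034422
scene 749 spoke mod90 0.32092381666641556 lift z 0.13866963829472645
top bbox x 0.354 0.412 y 0.31 0.37
  rim fit [0.38444731 0.33957292] 0.027354053580738513 119 ztop 0.08031774329102306
top bbox x 0.436 0.494 y 0.396 0.456
  rim fit [0.46598157 0.42544841] 0.02669159802512436 110 ztop 0.0797536970516689
scene bbox x 0.354 0.42 y 0.312 0.37
  rim fit [0.38764929 0.34058139] 0.02624567023331916 160 ztop 0.07705321663052513
scene bbox x 0.438 0.5 y 0.396 0.456
  rim fit [0.46933048 0.42634029] 0.02688240413301289 191 ztop 0.07710744151463189
```

View pics/top1.png

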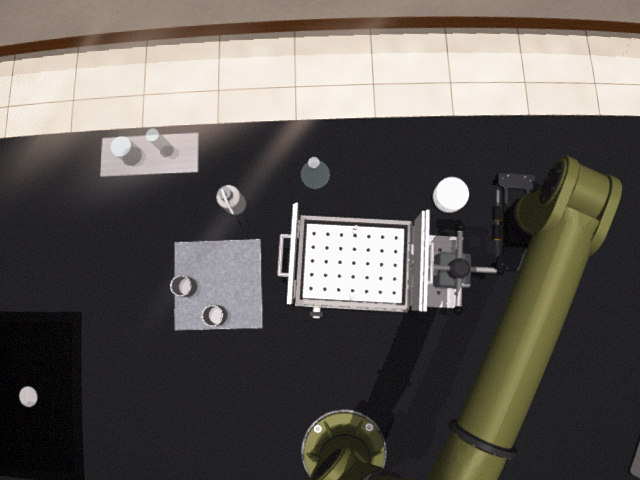

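Platform is up: the spokes line up with the tank axes, and the plate fills the opening at (353,265). The beakers are still at (183,286) and (213,315).

```bash
python3 -m jog '[{"dp":[0,0,-5],"twist":0,"fingers":0},{"dp":[5,-2,-6.5],"twist":0,"fingers":0},{"dp":[10,-4,-6.5],"twist":0,"fingers":0},{"dp":[16,-6,-6.5],"twist":0,"fingers":0},{"dp":[22,-8,-6.5],"twist":0,"fingers":0},{"dp":[28,-10,-6.5],"twist":0,"fingers":0},{"dp":[33,-11,-6.5],"twist":0,"fingers":0},{"dp":[33,-11,-6.5],"twist":0,"fingers":0}]'
python3 -c "
from h import *
print(env.get_obs()['qpos'].round(1))"
python3 -m jog '[{"dp":[5,-2,0],"twist":0,"fingers":1},{"dp":[10,-4,0],"twist":0,"fingers":1},{"dp":[16,-6,0],"twist":0,"fingers":1},{"dp":[22,-8,0],"twist":0,"fingers":1},{"dp":[28,-10,0],"twist":0,"fingers":1},{"dp":[33,-11.3,0],"twist":0,"fingers":1},{"dp":[33,-11.3,0],"twist":0,"fingers":1}]'
python3 -c "
from h import *
print(env.get_obs()['qpos'].round(1))"; python3 where.py
```

```text
time_s: 13.1
tool_pos: [0.4687, 0.0055, 0.4163]
tool_rot: [-180.0, -0.0, 85.5]
force: [-0.1, -1.2, 0.0]
grip_width: 0.0005
grasp_force: 0.0
[ 34.   -4.6 -34.7  86.1  -2.7  97.7  -5.5]
time_s: 13.98
tool_pos: [0.3842, 0.3421, 0.4152]
tool_rot: [-179.7, -0.1, 85.4]
force: [0.6, -0.9, -0.8]
grip_width: 0.0624
grasp_force: 0.0
[ 15.2   4.7 -63.1  80.1   3.9  97.8 -51.9]
t 13.975 tcp [0.3842 0.3421 0.4152] [-1.797e+02 -1.000e-01  8.540e+01] tank-cap cm [-15.34  63.69] F [ 0.6 -0.9 -0.8]
```

```bash
python3 -m jog '[{"dp":[-0.2,0.2,5],"twist":0,"fingers":1},{"dp":[-0.2,0.2,11],"twist":0,"fingers":1},{"dp":[-0.2,0.2,17],"twist":0,"fingers":1},{"dp":[-0.2,0.2,23],"twist":0,"fingers":1},{"dp":[-0.2,0.2,28],"twist":0,"fingers":1},{"dp":[-0.2,0.2,28],"twist":0,"fingers":1}]'
python3 -c "
from h import *
print(env.get_obs()['qpos'].round(1))
cam('scene','s2.png')
c=cam('top'); P=cloud(c)
A=P.reshape(-1,3);A=A[~np.isnan(A).any(1)]
"
```

```text
time_s: 14.72
tool_pos: [0.3864, 0.3328, 0.1327]
tool_rot: [-179.6, 0.3, 84.8]
force: [-0.4, -0.3, 1.2]
grip_width: 0.0866
grasp_force: 0.0
[ 12.   13.1 -61.2 107.3  12.2  67.3 -58.5]
```

View pics/s2.png

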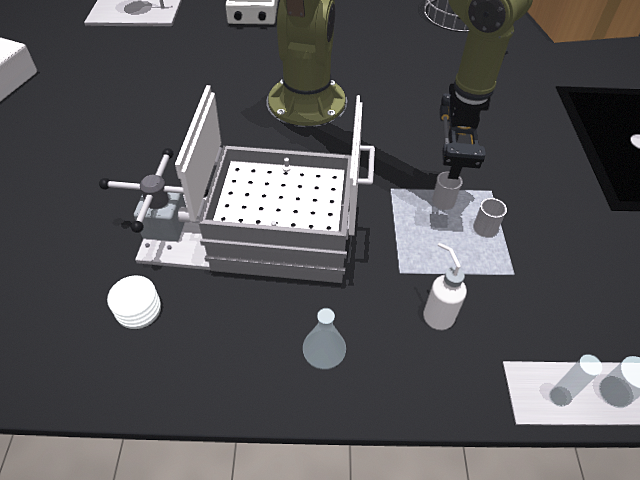

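The gripper is above the near beaker at (448,190), and the other beaker at (490,217) hasn't moved. I'll descend and grip.

```bash
python3 -m jog '[{"dp":[0.7,0,0],"twist":0,"fingers":1},{"dp":[0.7,0,3],"twist":0,"fingers":1},{"dp":[0.7,0,6],"twist":0,"fingers":1},{"dp":[0.7,0,8.9],"twist":0,"fingers":1},{"dp":[0.7,0,8.9],"twist":0,"fingers":1}]'
python3 -m jog '[{"dp":[0,0,0],"twist":0,"fingers":0.5},{"dp":[0,0,0],"twist":0,"fingers":0.5},{"dp":[0,0,0],"twist":0,"fingers":0.5},{"dp":[0,0,0],"twist":0,"fingers":0.5},{"dp":[0,0,0],"twist":0,"fingers":0.5}]' 20
```

```text
time_s: 15.45
tool_pos: [0.3883, 0.3437, 0.0474]
tool_rot: [-179.9, 0.0, 85.0]
force: [-0.1, -0.1, 0.2]
grip_width: 0.0873
grasp_force: 0.0
time_s: 16.08
tool_pos: [0.3884, 0.344, 0.048]
tool_rot: [180.0, -0.0, 85.0]
force: [-1.6, -0.2, 5.7]
grip_width: 0.0548
grasp_force: 19.8
```

```bash
python3 -m jog '[{"dp":[0,0,-4],"twist":0,"fingers":0.5},{"dp":[0,0,-10],"twist":0,"fingers":0.5},{"dp":[0,0,-16],"twist":0,"fingers":0.5},{"dp":[0,0,-22],"twist":0,"fingers":0.5},{"dp":[0,0,-28],"twist":0,"fingers":0.5},{"dp":[0,0,-34],"twist":0,"fingers":0.5},{"dp":[0,0,-38],"twist":0,"fingers":0.5},{"dp":[0,0,-38],"twist":0,"fingers":0.5}]'
python3 -m jog '[{"dp":[-4,1.5,0],"twist":0,"fingers":0.5},{"dp":[-10,3.7,0],"twist":0,"fingers":0.5},{"dp":[-16,6,0],"twist":0,"fingers":0.5},{"dp":[-22,8,0],"twist":0,"fingers":0.5},{"dp":[-28,10.3,0],"twist":0,"fingers":0.5},{"dp":[-34,12.5,0],"twist":0,"fingers":0.5},{"dp":[-41.3,15.2,0],"twist":-0.4,"fingers":0.5},{"dp":[-41.3,15.2,0],"twist":-0.4,"fingers":0.5}]'
python3 -m jog '[{"dp":[0,0,0],"twist":0,"fingers":0.5},{"dp":[0,0,0],"twist":0,"fingers":0.5}]'
python3 where.py
```

```text
time_s: 17.08
tool_pos: [0.3892, 0.3448, 0.4299]
tool_rot: [179.8, -0.2, 85.0]
force: [-0.4, 0.1, -1.3]
grip_width: 0.0551
grasp_force: 19.8
time_s: 18.08
tool_pos: [0.503, -0.0864, 0.4245]
tool_rot: [-179.7, 0.0, 84.9]
force: [0.5, -0.2, -1.6]
grip_width: 0.0553
grasp_force: 19.8
time_s: 18.32
tool_pos: [0.5032, -0.0787, 0.4271]
tool_rot: [-180.0, -0.0, 85.5]
force: [-0.4, 0.6, -0.8]
grip_width: 0.0549
grasp_force: 19.8
t 18.325 tcp [ 0.5032 -0.0787  0.4271] [-180.    -0.    85.5] tank-cap cm [-0.1  22.69] F [-0.4  0.6 -0.8]
```

```bash
python3 -m jog '[{"dp":[-0.1,0.1,5],"twist":0,"fingers":0.5},{"dp":[-0.1,0.1,11],"twist":0,"fingers":0.5},{"dp":[-0.1,0.1,17],"twist":0,"fingers":0.5},{"dp":[-0.1,0.1,21],"twist":0,"fingers":0.5},{"dp":[-0.1,0.1,23],"twist":0,"fingers":0.5},{"dp":[-0.1,0.1,23.4],"twist":0,"fingers":0.5},{"dp":[-0.1,0.1,23.4],"twist":0,"fingers":0.5}]'
python3 -m jog '[{"dp":[0,0,0.3],"twist":0,"fingers":0.5},{"dp":[0,0,0.6],"twist":0,"fingers":0.5},{"dp":[0,0,0.6],"twist":0,"fingers":0.5}]'
```

```text
time_s: 19.2
tool_pos: [0.5048, -0.081, 0.1945]
tool_rot: [179.9, 0.0, 85.5]
force: [1.0, -0.0, -0.9]
grip_width: 0.0553
grasp_force: 19.8
time_s: 19.58
tool_pos: [0.5044, -0.0822, 0.1876]
tool_rot: [-180.0, 0.0, 85.3]
force: [-0.1, -0.0, -1.6]
grip_width: 0.0555
grasp_force: 19.8
```

```bash
python3 -m jog '[{"dp":[0,0,0.2],"twist":0,"fingers":0.5},{"dp":[0,0,0.4],"twist":0,"fingers":0.5},{"dp":[0,0,0.4],"twist":0,"fingers":0.5}]'
python3 -m jog '[{"dp":[0,0,0],"twist":0,"fingers":0.7},{"dp":[0,0,0],"twist":0,"fingers":0.85},{"dp":[0,0,0],"twist":0,"fingers":1},{"dp":[0,0,0],"twist":0,"fingers":1},{"dp":[0,0,-4],"twist":0,"fingers":1},{"dp":[0,0,-9],"twist":0,"fingers":1},{"dp":[0,0,-15],"twist":0,"fingers":1},{"dp":[0,0,-21],"twist":0,"fingers":1}]'
python3 where.py
python3 - <<'E'
from h import *
def rimfit(P,x0,x1,y0,y1,z0,z1):
    A=P.reshape(-1,3);q=A[~np.isnan(A).any(1)]
    q=q[(q[:,0]>x0)&(q[:,0]<x1)&(q[:,1]>y0)&(q[:,1]<y1)&(q[:,2]>z0)&(q[:,2]<z1)]
    if len(q)<15: return None
    s=np.linalg.lstsq(np.c_[2*q[:,:2],np.ones(len(q))],(q[:,:2]**2).sum(1),rcond=None)[0]
    return s[:2],np.sqrt(s[2]+s[0]**2+s[1]**2),len(q),np.percentile(q[:,2],[10,50,90])
for n in('top','scene'):
    P=cloud(cam(n,n+'3.png'))
    print(n,'placed',rimfit(P,.45,.56,-.14,-.02,.2,.222)); print(n,'B2',rimfit(P,.42,.52,.38,.47,.069,.09))
E
```

```text
time_s: 19.95
tool_pos: [0.5045, -0.0821, 0.184]
tool_rot: [180.0, 0.0, 85.3]
force: [-1.6, -0.0, 1.9]
grip_width: 0.0552
grasp_force: 19.8
time_s: 20.95
tool_pos: [0.5041, -0.082, 0.3955]
tool_rot: [180.0, 0.0, 85.4]
force: [0.9, 0.1, -0.1]
grip_width: 0.0871
grasp_force: 0.0
t 20.95 tcp [ 0.5041 -0.082   0.3955] [180.    0.   85.4] tank-cap cm [2.000e-02 2.238e+01] F [ 0.9  0.1 -0.1]
top placed (array([ 0.50286273, -0.08595694]), np.float64(0.025910213212182984), 29, array([0.2092012 , 0.2121726 , 0.21467614]))
top B2 (array([0.46595754, 0.42565051]), np.float64(0.026650738473045395), 104, array([0.07129289, 0.07536295, 0.07920865]))
scene placed (array([ 0.50679963, -0.08538305]), np.float64(0.026604217479242912), 317, array([0.20166048, 0.20836619, 0.21196179]))
scene B2 (array([0.46933837, 0.42630855]), np.float64(0.027224522135091057), 197, array([0.06999241, 0.07437282, 0.07712771]))
```

```bash
python3 -m jog '[{"dp":[5,-0.7,-1],"twist":0,"fingers":1},{"dp":[11,-1.6,-1],"twist":0,"fingers":1},{"dp":[17,-2.5,-1],"twist":0,"fingers":1},{"dp":[23,-3.5,-1],"twist":0,"fingers":1},{"dp":[29,-4.4,-1],"twist":0,"fingers":1},{"dp":[35,-5.3,-1],"twist":0,"fingers":1},{"dp":[41,-6.3,-1],"twist":0,"fingers":1},{"dp":[47,-7.2,-1],"twist":0,"fingers":1}]'
python3 -m jog '[{"dp":[3.4,-0.5,0],"twist":0,"fingers":1},{"dp":[3.4,-0.5,5],"twist":0,"fingers":1},{"dp":[3.4,-0.5,11],"twist":0,"fingers":1},{"dp":[3.4,-0.5,17],"twist":0,"fingers":1},{"dp":[3.4,-0.5,23],"twist":0,"fingers":1},{"dp":[3.4,-0.5,26.5],"twist":0,"fingers":1},{"dp":[3.4,-0.5,26.5],"twist":0,"fingers":1},{"dp":[3.4,-0.5,26.5],"twist":0,"fingers":1}]'
```

```text
time_s: 22.05
tool_pos: [0.471, 0.3936, 0.4032]
tool_rot: [180.0, 0.0, 85.3]
force: [1.3, 0.3, 0.4]
grip_width: 0.0873
grasp_force: 0.0
time_s: 23.05
tool_pos: [0.469, 0.4274, 0.1402]
tool_rot: [179.9, -0.1, 85.4]
force: [-0.1, 0.2, 0.4]
grip_width: 0.0872
grasp_force: 0.0
```

```bash
python3 -m jog '[{"dp":[-0.1,-0.1,3],"twist":0,"fingers":1},{"dp":[-0.1,-0.1,6],"twist":0,"fingers":1},{"dp":[-0.1,-0.1,9.2],"twist":0,"fingers":1},{"dp":[-0.1,-0.1,9.2],"twist":0,"fingers":1},{"dp":[-0.1,-0.1,9.2],"twist":0,"fingers":1}]'
python3 -m jog '[{"dp":[0,0,0],"twist":0,"fingers":0.5},{"dp":[0,0,0],"twist":0,"fingers":0.5},{"dp":[0,0,0],"twist":0,"fingers":0.5},{"dp":[0,0,0],"twist":0,"fingers":0.5},{"dp":[0,0,0],"twist":0,"fingers":0.5}]' 20
python3 -m jog '[{"dp":[0,0,-4],"twist":0,"fingers":0.5},{"dp":[0,0,-10],"twist":0,"fingers":0.5},{"dp":[0,0,-16],"twist":0,"fingers":0.5},{"dp":[0,0,-22],"twist":0,"fingers":0.5},{"dp":[0,0,-28],"twist":0,"fingers":0.5},{"dp":[0,0,-34],"twist":0,"fingers":0.5},{"dp":[0,0,-38],"twist":0,"fingers":0.5},{"dp":[0,0,-38],"twist":0,"fingers":0.5}]'; python3 where.py
```

```text
time_s: 23.68
tool_pos: [0.4684, 0.427, 0.0491]
tool_rot: [179.9, -0.2, 85.4]
force: [-1.1, 0.6, 0.6]
grip_width: 0.0865
grasp_force: 0.0
time_s: 24.3
tool_pos: [0.4674, 0.4255, 0.0467]
tool_rot: [180.0, 0.0, 85.4]
force: [-0.3, -0.5, 1.2]
grip_width: 0.0558
grasp_force: 20.0
time_s: 25.3
tool_pos: [0.4673, 0.4269, 0.4296]
tool_rot: [179.8, -0.3, 85.4]
force: [0.0, 0.4, -2.0]
grip_width: 0.0559
grasp_force: 20.0
t 25.3 tcp [0.4673 0.4269 0.4296] [179.8  -0.3  85.4] tank-cap cm [-7.73 72.81] F [ 0.   0.4 -2. ]
```

```bash
python3 -m jog '[{"dp":[-4,0.8,0],"twist":0,"fingers":0.5},{"dp":[-10,1.9,0],"twist":0,"fingers":0.5},{"dp":[-16,3,0],"twist":0,"fingers":0.5},{"dp":[-22,4.1,0],"twist":0,"fingers":0.5},{"dp":[-28,5.2,0],"twist":0,"fingers":0.5},{"dp":[-34,6.3,0],"twist":0,"fingers":0.5},{"dp":[-41.1,7.7,0],"twist":0,"fingers":0.5},{"dp":[-41.1,7.7,0],"twist":0,"fingers":0.5}]'
python3 -m jog '[{"dp":[0,0,0],"twist":0,"fingers":0.5},{"dp":[0,0,0],"twist":0,"fingers":0.5}]'
python3 where.py
python3 - <<'E'
from h import *
c=cam('scene','s4.png')
E
```

```text
time_s: 26.3
tool_pos: [0.5107, 0.0026, 0.424]
tool_rot: [-179.8, 0.1, 84.7]
force: [-0.5, -0.2, -1.6]
grip_width: 0.0562
grasp_force: 20.0
time_s: 26.55
tool_pos: [0.5105, 0.012, 0.426]
tool_rot: [-180.0, -0.0, 85.6]
force: [0.4, 0.5, -0.9]
grip_width: 0.0561
grasp_force: 20.0
t 26.55 tcp [0.5105 0.012  0.426 ] [-180.    -0.    85.6] tank-cap cm [-0.1 31.8] F [ 0.4  0.5 -0.9]
```

View pics/s4.png

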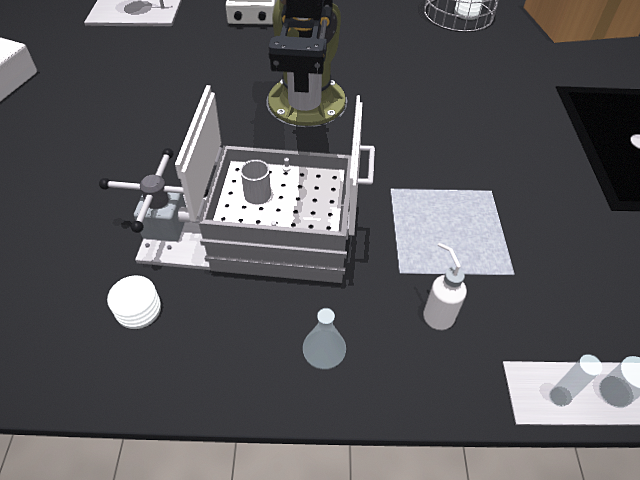

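The first beaker stands upright on the plate at (257,181) and the second is held above it at (305,85). The mat is empty. Now to lower the second one.

```bash
python3 -m jog '[{"dp":[-0.1,0.1,5],"twist":0,"fingers":0.5},{"dp":[-0.1,0.1,11],"twist":0,"fingers":0.5},{"dp":[-0.1,0.1,17],"twist":0,"fingers":0.5},{"dp":[-0.1,0.1,21],"twist":0,"fingers":0.5},{"dp":[-0.1,0.1,23],"twist":0,"fingers":0.5},{"dp":[-0.1,0.1,23.8],"twist":0,"fingers":0.5},{"dp":[-0.1,0.1,24],"twist":0,"fingers":0.5},{"dp":[-0.1,0.1,24],"twist":0,"fingers":0.5}]'
python3 -m jog '[{"dp":[0,0,0.1],"twist":0,"fingers":0.5},{"dp":[0,0,0.2],"twist":0,"fingers":0.5},{"dp":[0,0,0.2],"twist":0,"fingers":0.5}]'
```

```text
time_s: 27.6
tool_pos: [0.5124, 0.009, 0.1875]
tool_rot: [179.9, 0.0, 85.4]
force: [-0.1, -0.2, -0.6]
grip_width: 0.056
grasp_force: 20.0
time_s: 27.98
tool_pos: [0.5118, 0.0085, 0.1846]
tool_rot: [180.0, 0.0, 85.3]
force: [0.0, -0.1, -0.8]
grip_width: 0.0557
grasp_force: 20.0
```

```bash
python3 -m jog '[{"dp":[0,0,0.1],"twist":0,"fingers":0.5},{"dp":[0,0,0.25],"twist":0,"fingers":0.5},{"dp":[0,0,0.25],"twist":0,"fingers":0.5}]'
python3 -m jog '[{"dp":[0,0,0],"twist":0,"fingers":0.7},{"dp":[0,0,0],"twist":0,"fingers":0.85},{"dp":[0,0,0],"twist":0,"fingers":1},{"dp":[0,0,0],"twist":0,"fingers":1},{"dp":[0,0,-4],"twist":0,"fingers":1},{"dp":[0,0,-9],"twist":0,"fingers":1},{"dp":[0,0,-15],"twist":0,"fingers":1},{"dp":[0,0,-20],"twist":0,"fingers":1}]'
python3 where.py
cat > bk.py <<'E'
from h import *; from where import C,R
def rimfit(P,cx,cy,z0,z1,r=.05):
    A=P.reshape(-1,3);q=A[~np.isnan(A).any(1)]
    q=q[(np.hypot(q[:,0]-cx,q[:,1]-cy)<r)&(q[:,2]>z0)&(q[:,2]<z1)]
    if len(q)<15: return None
    s=np.linalg.lstsq(np.c_[2*q[:,:2],np.ones(len(q))],(q[:,:2]**2).sum(1),rcond=None)[0]
    return s[:2].round(4),np.sqrt(s[2]+s[0]**2+s[1]**2).round(4),len(q),np.percentile(q[:,2],[10,50,90]).round(4)
def leaf():
    # leaf angle from points on the leaf, in tank y-z
    for n in('top','scene'):
        A=cloud(env.read_camera(n)).reshape(-1,3);A=A[~np.isnan(A).any(1)]
        q=np.c_[(A[:,:2]-[.508,-.036])@R,A[:,2]]; q=q[(abs(q[:,0])<.11)&(q[:,2]>.172)&(q[:,2]<.4)]
        for nm,s in(('reb',1),('fl',-1)):
            p=q[(s*q[:,1]<.19)&(s*q[:,1]>.07)&(q[:,2]>.28)&(q[:,2]<.335)]
            if len(p)>20:
                i=p[:,2]>np.percentile(p[:,2],85); t=p[i].mean(0); print(n,nm,'edge tank',t.round(4),'ang',np.arctan2(t[2]-.17,.145-s*t[1]))
if __name__=='__main__':
    for n in('top','scene'):
        P=cloud(cam(n,n+'5.png'))
        for w in((.504,-.083),(.512,.009)): print(n,rimfit(P,*w,.2,.222))
    leaf()
E
python3 bk.py
```

```text
time_s: 28.35
tool_pos: [0.5119, 0.0086, 0.1826]
tool_rot: [180.0, 0.0, 85.4]
force: [-1.2, -0.5, 4.2]
grip_width: 0.0564
grasp_force: 20.0
time_s: 29.35
tool_pos: [0.5118, 0.0087, 0.3844]
tool_rot: [179.9, 0.0, 85.4]
force: [0.8, 0.8, -0.4]
grip_width: 0.0871
grasp_force: 0.0
t 29.35 tcp [0.5118 0.0087 0.3844] [179.9   0.   85.4] tank-cap cm [ 0.06 31.48] F [ 0.8  0.8 -0.4]
top (array([ 0.5026, -0.0873]), np.float64(0.0268), 69, array([0.2064, 0.2115, 0.2147]))
top None
scene (array([ 0.5067, -0.0853]), np.float64(0.0266), 321, array([0.2015, 0.2084, 0.2121]))
scene (array([0.5146, 0.01  ]), np.float64(0.0266), 312, array([0.2016, 0.2083, 0.2122]))
top reb edge tank [0.0063 0.1377 0.3251] ang 1.5236417856422588
top fl edge tank [-0.0022 -0.1526  0.3231] ang 1.6203643703820911
scene reb edge tank [-0.0067  0.1401  0.3232] ang 1.5385851204936294
scene fl edge tank [ 0.0082 -0.1507  0.3212] ang 1.608636560689816
```

```bash
python3 -m jog '[{"dp":[-4,0.8,-2],"twist":0,"fingers":0},{"dp":[-10,2,-2],"twist":0,"fingers":0},{"dp":[-16,3.2,-2],"twist":0,"fingers":0},{"dp":[-22,4.4,-2],"twist":0,"fingers":0},{"dp":[-27.2,5.5,-2],"twist":0,"fingers":0},{"dp":[-27.2,5.5,-2],"twist":0,"fingers":0},{"dp":[-27.2,5.5,-2],"twist":0,"fingers":0},{"dp":[-27.2,5.5,-2],"twist":0,"fingers":0}]'
python3 where.py; python3 -c "
from h import *
print(env.get_obs()['qpos'].round(1))"
```

```text
time_s: 30.55
tool_pos: [0.5448, -0.2649, 0.4019]
tool_rot: [-180.0, -0.0, 85.5]
force: [-0.7, 0.6, 0.6]
grip_width: 0.0149
grasp_force: 0.0
t 30.55 tcp [ 0.5448 -0.2649  0.4019] [-180.    -0.    85.5] tank-cap cm [5.54 4.47] F [-0.7  0.6  0.6]
[ 55.2  15.8 -41.7  69.8  10.5  98.2  11.7]
```

```bash
python3 -m jog '[{"dp":[-0.3,0,5],"twist":0,"fingers":0},{"dp":[-0.3,0,10],"twist":0,"fingers":0},{"dp":[-0.3,0,15],"twist":0,"fingers":0},{"dp":[-0.3,0,20],"twist":0,"fingers":0},{"dp":[-0.3,0,22],"twist":0,"fingers":0},{"dp":[-0.3,0,22],"twist":0,"fingers":0}]'
python3 where.py; python3 -c "
from h import *
print(env.get_obs()['qpos'].round(1)); cam('scene','s6.png')"
```

```text
time_s: 31.3
tool_pos: [0.544, -0.2691, 0.1818]
tool_rot: [-179.9, -0.0, 85.4]
force: [0.3, 0.5, -0.2]
grip_width: 0.0003
grasp_force: 0.0
t 31.3 tcp [ 0.544  -0.2691  0.1818] [-179.9   -0.    85.4] tank-cap cm [5.5  4.04] F [ 0.3  0.5 -0.2]
[ 56.9  18.9 -40.5  91.5  12.6  74.3   9.9]
```

View pics/s6.png

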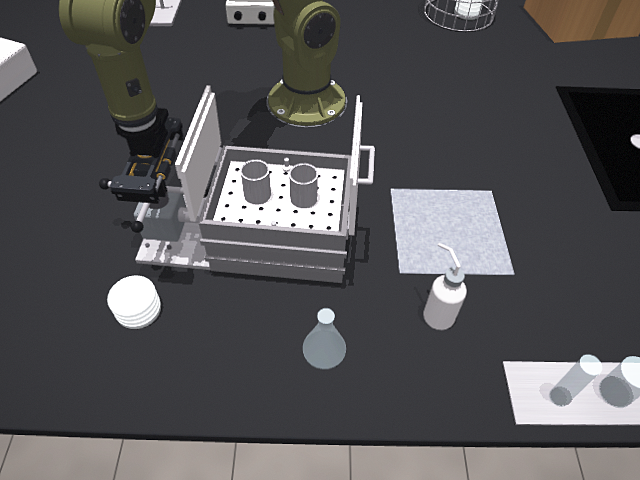

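Both beakers stand on the raised plate at (257,181) and (303,186), and the gripper at (140,185) is clear of the leaf. Next: descend and wind clockwise.

```bash
python3 -m jog '[{"dp":[0,0,3],"twist":0,"fingers":0},{"dp":[0,0,7],"twist":0,"fingers":0},{"dp":[0,0,7],"twist":0,"fingers":0},{"dp":[0,0,7],"twist":0,"fingers":0}]'
python3 -m jog '[{"dp":[-1.57,0.92,0],"twist":0,"fingers":0},{"dp":[-3.34,1.41,0],"twist":0,"fingers":0},{"dp":[-5.16,1.43,0],"twist":0,"fingers":0},{"dp":[-6.93,0.97,0],"twist":0,"fingers":0},{"dp":[-8.52,0.07,0],"twist":0,"fingers":0},{"dp":[-9.83,-1.21,0],"twist":0,"fingers":0},{"dp":[-10.75,-2.78,0],"twist":0,"fingers":0},{"dp":[-11.24,-4.55,0],"twist":0,"fingers":0}]'
python3 where.py s
```

```text
time_s: 31.85
tool_pos: [0.5461, -0.2705, 0.1149]
tool_rot: [179.8, 0.1, 85.4]
force: [0.4, 0.2, 0.4]
grip_width: 0.0005
grasp_force: 0.0
time_s: 32.85
tool_pos: [0.4946, -0.3773, 0.1138]
tool_rot: [179.5, -0.1, 85.5]
force: [10.1, 4.5, 0.7]
grip_width: 0.0003
grasp_force: 4.6
t 32.85 tcp [ 0.4946 -0.3773  0.1138] [ 1.795e+02 -1.000e-01  8.550e+01] tank-cap cm [ 1.44 -7.14] F [10.1  4.5  0.7]
top 430 spoke mod90 87.86200658009426 lift z 0.1262830228864682
scene 676 spoke mod90 86.94756658333927 lift z 0.12466312881417807
```

```bash
python3 -m jog '[{"dp":[-0.02,-1.82,0],"twist":0,"fingers":0},{"dp":[0.44,-3.59,0],"twist":0,"fingers":0},{"dp":[1.34,-5.18,0],"twist":0,"fingers":0},{"dp":[2.62,-6.49,0],"twist":0,"fingers":0},{"dp":[4.19,-7.41,0],"twist":0,"fingers":0},{"dp":[5.96,-7.9,0],"twist":0,"fingers":0},{"dp":[7.78,-7.92,0],"twist":0,"fingers":0},{"dp":[9.55,-7.46,0],"twist":0,"fingers":0}]'
python3 -m jog '[{"dp":[0.88,0.43,0],"twist":0,"fingers":0},{"dp":[0.88,0.43,0],"twist":0,"fingers":0},{"dp":[0.4,0.2,0],"twist":0,"fingers":0},{"dp":[0.4,0.2,-6],"twist":0,"fingers":0},{"dp":[0.4,0.2,-6.5],"twist":0,"fingers":0},{"dp":[0.4,0.2,-6.5],"twist":0,"fingers":0}]'
python3 where.py s
```

```text
time_s: 33.95
tool_pos: [0.4246, -0.2849, 0.1151]
tool_rot: [179.6, 0.6, 85.1]
force: [0.7, -12.0, 2.0]
grip_width: 0.0006
grasp_force: 4.9
time_s: 34.7
tool_pos: [0.4256, -0.2738, 0.1774]
tool_rot: [180.0, 0.0, 85.3]
force: [-0.2, 0.7, -0.6]
grip_width: 0.0006
grasp_force: 0.0
t 34.7 tcp [ 0.4256 -0.2738  0.1774] [180.    0.   85.3] tank-cap cm [-6.27  2.62] F [-0.2  0.7 -0.6]
top 350 spoke mod90 46.717128345122475 lift z 0.10567884278969908
scene 727 spoke mod90 47.85073231945639 lift z 0.10767767330360989
```

```bash
python3 -m jog '[{"dp":[-1.2,6,0],"twist":0,"fingers":0},{"dp":[-2.5,12,0],"twist":0,"fingers":0},{"dp":[-2.5,13.3,0],"twist":0,"fingers":0},{"dp":[-2.5,13.3,0],"twist":0,"fingers":0},{"dp":[-2.5,13.3,3],"twist":0,"fingers":0},{"dp":[-2.5,13.3,6.5],"twist":0,"fingers":0},{"dp":[-2.5,13.3,6.5],"twist":0,"fingers":0}]'
python3 -m jog '[{"dp":[-1.79,-0.21,0],"twist":0,"fingers":0},{"dp":[-3.49,-0.88,0],"twist":0,"fingers":0},{"dp":[-4.96,-1.96,0],"twist":0,"fingers":0},{"dp":[-6.1,-3.39,0],"twist":0,"fingers":0},{"dp":[-6.83,-5.07,0],"twist":0,"fingers":0},{"dp":[-7.1,-6.88,0],"twist":0,"fingers":0},{"dp":[-6.89,-8.69,0],"twist":0,"fingers":0},{"dp":[-6.22,-10.39,0],"twist":0,"fingers":0}]'
python3 -m jog '[{"dp":[1.08,-1.47,0],"twist":0,"fingers":0},{"dp":[2.51,-2.61,0],"twist":0,"fingers":0},{"dp":[4.19,-3.34,0],"twist":0,"fingers":0},{"dp":[6,-3.61,0],"twist":0,"fingers":0},{"dp":[7.81,-3.4,0],"twist":0,"fingers":0},{"dp":[8.97,-3.0,0],"twist":0,"fingers":0},{"dp":[8.97,-3.0,0],"twist":0,"fingers":0},{"dp":[8.5,-3.2,0],"twist":0,"fingers":0}]'
python3 -m jog '[{"dp":[0,0,0],"twist":0,"fingers":0},{"dp":[0,0,-6],"twist":0,"fingers":0},{"dp":[0,0,-6.5],"twist":0,"fingers":0},{"dp":[0,0,-6.5],"twist":0,"fingers":0}]'
python3 where.py s
```

```text
time_s: 35.67
tool_pos: [0.5523, -0.3083, 0.1097]
tool_rot: [-179.6, -0.1, 85.3]
force: [0.1, 0.0, 1.0]
grip_width: 0.0008
grasp_force: 0.0
time_s: 36.67
tool_pos: [0.4527, -0.3648, 0.1155]
tool_rot: [179.2, 0.2, 85.3]
force: [10.5, -1.4, 0.5]
grip_width: 0.0001
grasp_force: 4.5
time_s: 37.67
tool_pos: [0.4225, -0.2769, 0.1134]
tool_rot: [179.9, 0.1, 85.3]
force: [0.3, 0.6, -0.5]
grip_width: 0.0009
grasp_force: 0.0
time_s: 38.17
tool_pos: [0.4225, -0.2752, 0.1771]
tool_rot: [180.0, 0.0, 85.4]
force: [-0.2, -0.1, 0.0]
grip_width: 0.0006
grasp_force: 0.0
t 38.175 tcp [ 0.4225 -0.2752  0.1771] [180.    0.   85.4] tank-cap cm [-6.57  2.46] F [-0.2 -0.1  0. ]
top 360 spoke mod90 50.21871471251182 lift z 0.07849102135895958
scene 722 spoke mod90 51.37721728413597 lift z 0.10988088553381614
```

```bash
python3 -m jog '[{"dp":[-1.2,6,0],"twist":0,"fingers":0},{"dp":[-2.2,12,0],"twist":0,"fingers":0},{"dp":[-2.2,13.5,0],"twist":0,"fingers":0},{"dp":[-2.2,13.5,0],"twist":0,"fingers":0},{"dp":[-2.2,13.5,3],"twist":0,"fingers":0},{"dp":[-2.2,13.5,6.5],"twist":0,"fingers":0},{"dp":[-2.2,13.5,6.5],"twist":0,"fingers":0}]'
python3 -m jog '[{"dp":[-1.9,-0.21,0],"twist":0,"fingers":0},{"dp":[-3.6,-0.88,0],"twist":0,"fingers":0},{"dp":[-5.1,-1.96,0],"twist":0,"fingers":0},{"dp":[-6.3,-3.39,0],"twist":0,"fingers":0},{"dp":[-7.0,-5.07,0],"twist":0,"fingers":0},{"dp":[-7.25,-6.88,0],"twist":0,"fingers":0},{"dp":[-7.0,-8.69,0],"twist":0,"fingers":0},{"dp":[-6.4,-10.39,0],"twist":0,"fingers":0}]'
python3 -m jog '[{"dp":[1.08,-1.47,0],"twist":0,"fingers":0},{"dp":[2.51,-2.61,0],"twist":0,"fingers":0},{"dp":[3.6,-3.2,0],"twist":0,"fingers":0},{"dp":[4.2,-3.3,0],"twist":0,"fingers":0},{"dp":[4.2,-3.3,0],"twist":0,"fingers":0}]'
python3 where.py s
```

```text
time_s: 39.15
tool_pos: [0.5514, -0.3075, 0.1098]
tool_rot: [-179.6, -0.1, 85.3]
force: [0.5, -0.5, 0.7]
grip_width: 0.0006
grasp_force: 0.0
time_s: 40.15
tool_pos: [0.4517, -0.3658, 0.1157]
tool_rot: [179.2, 0.3, 85.3]
force: [10.9, -2.4, 0.3]
grip_width: 0.0005
grasp_force: 4.4
time_s: 40.78
tool_pos: [0.4184, -0.3233, 0.1152]
tool_rot: [179.7, 0.4, 85.2]
force: [2.5, -4.0, 3.1]
grip_width: 0.001
grasp_force: 2.0
t 40.775 tcp [ 0.4184 -0.3233  0.1152] [179.7   0.4  85.2] tank-cap cm [-6.59 -2.37] F [ 2.5 -4.   3.1]
top 324 spoke mod90 3.4143914857780544 lift z 0.056872929411178164
scene 770 spoke mod90 4.95596340958421 lift z 0.09587935287013538
```

```bash
python3 -m jog '[{"dp":[0.4,0,0],"twist":0,"fingers":0},{"dp":[0.8,0,0],"twist":0,"fingers":0},{"dp":[0.9,0,0],"twist":0,"fingers":0},{"dp":[0.9,0,0],"twist":0,"fingers":0},{"dp":[-0.8,0,0],"twist":0,"fingers":0},{"dp":[-0.8,0,-6],"twist":0,"fingers":0},{"dp":[-0.8,0,-12],"twist":0,"fingers":0},{"dp":[-0.8,0,-18],"twist":0,"fingers":0}]'
python3 where.py s
python3 - <<'E'
from h import *; import bk
for n in('scene','top'):
    P=cloud(cam(n,n+'7.png'))
    for w in((.504,-.084),(.513,.009)): print(n,bk.rimfit(P,*w,.115,.14))
bk.leaf(); print(env.get_obs()['qpos'].round(1))
E
```

```text
time_s: 41.88
tool_pos: [0.4155, -0.3269, 0.2939]
tool_rot: [-179.9, -0.1, 85.3]
force: [1.3, -0.6, -0.0]
grip_width: 0.0007
grasp_force: 0.0
t 41.875 tcp [ 0.4155 -0.3269  0.2939] [-1.799e+02 -1.000e-01  8.530e+01] tank-cap cm [-6.85 -2.75] F [ 1.3 -0.6 -0. ]
top 522 spoke mod90 0.10261858256995988 lift z 0.05621373466971347
scene 756 spoke mod90 0.9106849914508124 lift z 0.09539566470873562
scene (array([ 0.5072, -0.0851]), np.float64(0.0266), 268, array([0.1169, 0.1238, 0.1272]))
scene (array([0.5145, 0.0102]), np.float64(0.0267), 273, array([0.1165, 0.1236, 0.1272]))
top (array([ 0.5025, -0.087 ]), np.float64(0.0268), 115, array([0.1225, 0.1268, 0.1302]))
top (array([0.5103, 0.0083]), np.float64(0.0268), 114, array([0.1242, 0.1271, 0.1306]))
top reb edge tank [-0.0065  0.1375  0.3251] ang 1.5227841075646569
top fl edge tank [ 0.0018 -0.1526  0.3233] ang 1.6205614154424792
scene reb edge tank [-0.0043  0.1398  0.3233] ang 1.536791903756505
scene fl edge tank [ 0.0058 -0.1507  0.321 ] ang 1.608712796920742
[ 81.4   5.3 -48.7  92.7   4.   84.   27.7]
```

View pics/scene7.png

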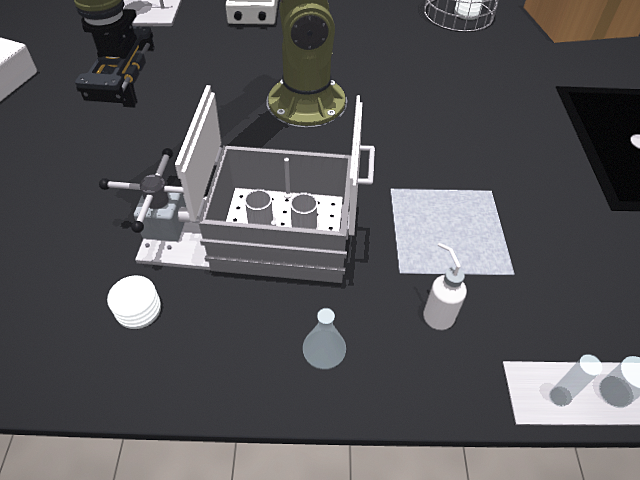

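Platform is fully down, with both beakers upright at (258,205) and (304,208). Both leaves are still open. Next I go over to the rebated leaf.

```bash
python3 -m jog '[{"dp":[0,0,-5],"twist":0,"fingers":0},{"dp":[0,0,-10.5],"twist":0,"fingers":0},{"dp":[6,1,-10.5],"twist":0,"fingers":0},{"dp":[12,2,-10.5],"twist":0,"fingers":0},{"dp":[18,3,-10.5],"twist":0,"fingers":0},{"dp":[24,4,-10.5],"twist":0,"fingers":0},{"dp":[30,5,-10.5],"twist":0,"fingers":0},{"dp":[36,6,-10.5],"twist":0,"fingers":0}]'
python3 -m jog '[{"dp":[5,0.9,0],"twist":0,"fingers":0},{"dp":[10,0.9,0],"twist":0,"fingers":0},{"dp":[12.5,0.9,0],"twist":0,"fingers":0},{"dp":[12.5,0.9,0],"twist":0,"fingers":0},{"dp":[12.5,0.9,0],"twist":0,"fingers":0}]'
python3 where.py;python3 -c "
from h import *
print(env.get_obs()['qpos'].round(1))"
```

```text
time_s: 43.18
tool_pos: [0.5047, 0.0284, 0.3956]
tool_rot: [-179.9, 0.1, 85.3]
force: [1.1, 0.6, 1.2]
grip_width: 0.0002
grasp_force: 0.0
time_s: 43.8
tool_pos: [0.5245, 0.1493, 0.396]
tool_rot: [-179.9, 0.1, 85.3]
force: [0.1, -0.6, 0.4]
grip_width: 0.0004
grasp_force: 0.0
t 43.8 tcp [0.5245 0.1493 0.396 ] [-1.799e+02  1.000e-01  8.530e+01] tank-cap cm [ 0.19 45.59] F [ 0.1 -0.6  0.4]
[ 42.1  14.2 -73.4  78.5  13.7  97.3 -33.8]
```

```bash
python3 -m jog '[{"dp":[0,-0.2,4],"twist":0,"fingers":0},{"dp":[0,-0.2,8],"twist":0,"fingers":0},{"dp":[0,-0.2,11],"twist":0,"fingers":0},{"dp":[0,-0.2,11],"twist":0,"fingers":0},{"dp":[0,-0.2,11],"twist":0,"fingers":0}]'
python3 where.py;python3 -c "
from h import *
print(env.get_obs()['qpos'].round(1))"
```

```text
time_s: 44.42
tool_pos: [0.5232, 0.1501, 0.2882]
tool_rot: [179.9, -0.0, 85.2]
force: [0.4, 0.3, 0.5]
grip_width: 0.0006
grasp_force: 0.0
t 44.425 tcp [0.5232 0.1501 0.2882] [179.9  -0.   85.2] tank-cap cm [ 0.06 45.66] F [0.4 0.3 0.5]
[ 44.2  14.5 -73.1  90.7  13.9  85.1 -34.3]
```

```bash
python3 -m jog '[{"dp":[-2.2,0,0.3],"twist":0,"fingers":0},{"dp":[-3.7,0,0.3],"twist":0,"fingers":0},{"dp":[-5.2,0,0.4],"twist":0,"fingers":0},{"dp":[-6.7,0,0.8],"twist":0,"fingers":0},{"dp":[-8.1,0,1.3],"twist":0,"fingers":0},{"dp":[-9.4,0,2.1],"twist":0,"fingers":0},{"dp":[-10.7,0,3],"twist":0,"fingers":0},{"dp":[-11.7,0,4.1],"twist":0,"fingers":0}]'
python3 where.py
python3 -m jog '[{"dp":[-1.0,0,1.1],"twist":0,"fingers":0},{"dp":[-1.7,0,2.4],"twist":0,"fingers":0},{"dp":[-2.4,0,3.75],"twist":0,"fingers":0},{"dp":[-2.7,0,5],"twist":0,"fingers":0},{"dp":[-3,0,6.2],"twist":0,"fingers":0},{"dp":[-3,0,6.9],"twist":0,"fingers":0},{"dp":[-3,0,6.9],"twist":0,"fingers":0}]'
python3 where.py
python3 - <<'E'
from h import *
cam('scene','s8.png')
E
```

```text
time_s: 45.42
tool_pos: [0.5133, 0.0329, 0.2455]
tool_rot: [179.9, 0.0, 85.3]
force: [1.2, -0.2, 3.5]
grip_width: 0.0005
grasp_force: 1.2
t 45.425 tcp [0.5133 0.0329 0.2455] [179.9   0.   85.3] tank-cap cm [1.00e-02 3.39e+01] F [ 1.2 -0.2  3.5]
time_s: 46.3
tool_pos: [0.5102, 0.0043, 0.1801]
tool_rot: [-179.9, 0.2, 85.4]
force: [-11.9, -1.8, 28.3]
grip_width: 0.0002
grasp_force: 14.4
t 46.3 tcp [0.5102 0.0043 0.1801] [-179.9    0.2   85.4] tank-cap cm [-0.07 31.02] F [-11.9  -1.8  28.3]
```

View pics/s8.png

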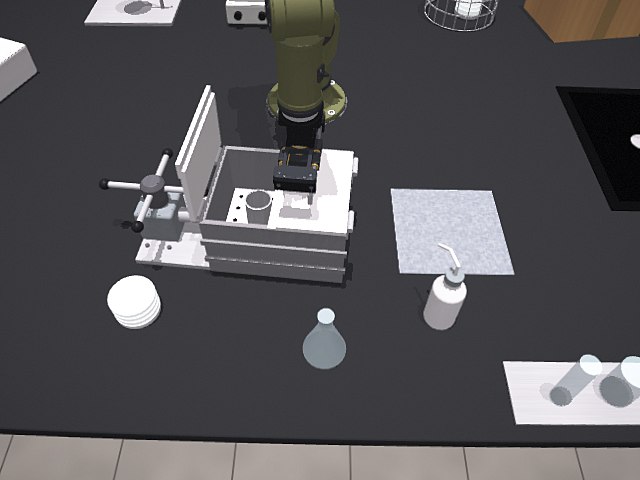

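Rebated leaf is shut flat on the rim, (270–355, 150–228) in the picture, and the flanged leaf at (200,150) is still upright. Next, over to its outside.

```bash
python3 -m jog '[{"dp":[0,0,-1],"twist":0,"fingers":0},{"dp":[0,0,-6],"twist":0,"fingers":0},{"dp":[0,0,-12],"twist":0,"fingers":0},{"dp":[0,0,-18],"twist":0,"fingers":0},{"dp":[0,0,-23.3],"twist":0,"fingers":0},{"dp":[0,0,-23.3],"twist":0,"fingers":0}]'
python3 -m jog '[{"dp":[-5,0,0],"twist":0,"fingers":0},{"dp":[-11,0,0],"twist":0,"fingers":0},{"dp":[-17,0,0],"twist":0,"fingers":0},{"dp":[-23.2,0,0],"twist":0,"fingers":0},{"dp":[-23.2,0,0],"twist":0,"fingers":0},{"dp":[-23.2,0,0],"twist":0,"fingers":0}]'
python3 where.py
python3 -m jog '[{"dp":[0,0,4],"twist":0,"fingers":0},{"dp":[0,0,8],"twist":0,"fingers":0},{"dp":[0,0,10],"twist":0,"fingers":0},{"dp":[0,0,10],"twist":0,"fingers":0}]'
python3 where.py
python3 - <<'E'
from h import *
T=cloud(cam('top')).reshape(-1,3); S=cloud(cam('scene')).reshape(-1,3)
from where import R
for A in(T,S):
    q=np.c_[(A[:,:2]-[.508,-.036])@R,A[:,2]]; q=q[(abs(q[:,0])<.08)]
    for y in(.02,.06,.11):
        m=abs(q[:,1]-y)<.008; z=q[m&(q[:,2]<.2)][:,2]; print(y,np.median(z).round(4) if len(z) else None)
E
```

```text
time_s: 47.1
tool_pos: [0.5121, 0.0052, 0.413]
tool_rot: [179.7, -0.0, 85.4]
force: [0.3, 0.3, -0.5]
grip_width: 0.0005
grasp_force: 0.0
time_s: 47.85
tool_pos: [0.4915, -0.2258, 0.4087]
tool_rot: [-179.9, -0.1, 85.4]
force: [0.4, 0.8, 0.6]
grip_width: 0.0006
grasp_force: 0.0
t 47.85 tcp [ 0.4915 -0.2258  0.4087] [-1.799e+02 -1.000e-01  8.540e+01] tank-cap cm [-0.08  7.94] F [0.4 0.8 0.6]
time_s: 48.35
tool_pos: [0.4911, -0.2243, 0.3086]
tool_rot: [-179.8, -0.0, 85.5]
force: [0.2, 0.8, 1.1]
grip_width: 0.0007
grasp_force: 0.0
t 48.35 tcp [ 0.4911 -0.2243  0.3086] [-179.8   -0.    85.5] tank-cap cm [-0.14  8.08] F [0.2 0.8 1.1]
0.02 0.1801
0.06 0.18
0.11 0.18
0.02 0.1787
0.06 0.1793
0.11 0.1787
```

```bash
python3 -m jog '[{"dp":[2.1,0,0.7],"twist":0,"fingers":0},{"dp":[3.8,0,0.7],"twist":0,"fingers":0},{"dp":[5.5,0,0.9],"twist":0,"fingers":0},{"dp":[7.1,0,1.3],"twist":0,"fingers":0},{"dp":[8.8,0,1.9],"twist":0,"fingers":0},{"dp":[10.3,0,2.8],"twist":0,"fingers":0},{"dp":[11.7,0,3.7],"twist":0,"fingers":0},{"dp":[12.9,0,4.9],"twist":0,"fingers":0}]'
python3 where.py
python3 -m jog '[{"dp":[1.1,0,1.3],"twist":0,"fingers":0},{"dp":[2.0,0,2.8],"twist":0,"fingers":0},{"dp":[2.8,0,4.3],"twist":0,"fingers":0},{"dp":[3.2,0,5.8],"twist":0,"fingers":0},{"dp":[3.4,0,6.9],"twist":0,"fingers":0},{"dp":[3.45,0,7.65],"twist":0,"fingers":0},{"dp":[3.45,0,8.0],"twist":0,"fingers":0},{"dp":[3.45,0,8.0],"twist":0,"fingers":0}]'
python3 where.py
```

```text
time_s: 49.45
tool_pos: [0.5022, -0.0968, 0.2602]
tool_rot: [-180.0, -0.0, 85.4]
force: [1.3, -1.1, 2.1]
grip_width: 0.0006
grasp_force: 1.0
t 49.45 tcp [ 0.5022 -0.0968  0.2602] [-180.    -0.    85.4] tank-cap cm [-0.06 20.89] F [ 1.3 -1.1  2.1]
time_s: 50.45
tool_pos: [0.5047, -0.0634, 0.1835]
tool_rot: [-179.9, 0.1, 85.3]
force: [-10.2, 0.6, 22.7]
grip_width: 0.0006
grasp_force: 11.2
t 50.45 tcp [ 0.5047 -0.0634  0.1835] [-1.799e+02  1.000e-01  8.530e+01] tank-cap cm [-0.07 24.23] F [-10.2   0.6  22.7]
```

```bash
python3 -m jog '[{"dp":[0,0,-1],"twist":0,"fingers":0},{"dp":[0,0,-6],"twist":0,"fingers":0},{"dp":[0,0,-12],"twist":0,"fingers":0},{"dp":[0,0,-18],"twist":0,"fingers":0},{"dp":[0,0,-24],"twist":0,"fingers":0},{"dp":[-4,0,-27],"twist":0,"fingers":0},{"dp":[-8,0,-27],"twist":0,"fingers":0},{"dp":[-8,0,-27],"twist":0,"fingers":0}]'
python3 where.py s
python3 - <<'E'
from h import *
from where import R
for n in('top','scene'):
    A=cloud(cam(n,n+'9.png')).reshape(-1,3); q=np.c_[(A[:,:2]-[.508,-.036])@R,A[:,2]]; q=q[(abs(q[:,0])<.1)]
    for y in(-.12,-.09,-.04,-.015,-.005,.03,.06,.11):
        m=abs(q[:,1]-y)<.004; z=q[m&(q[:,2]<.25)][:,2]; print(n,y,np.median(z).round(4) if len(z) else None)
E
```

```text
time_s: 51.45
tool_pos: [0.4979, -0.1486, 0.4504]
tool_rot: [-180.0, -0.0, 84.9]
force: [-0.1, 0.2, -0.6]
grip_width: 0.0007
grasp_force: 0.0
t 51.45 tcp [ 0.4979 -0.1486  0.4504] [-180.    -0.    84.9] tank-cap cm [-0.07 15.68] F [-0.1  0.2 -0.6]
top 0 spoke mod90 nan lift z None
scene 817 spoke mod90 0.5270966260215859 lift z None
top -0.12 0.18
top -0.09 0.18
top -0.04 0.1801
top -0.015 0.1833
top -0.005 0.1834
top 0.03 0.1803
top 0.06 0.1825
top 0.11 0.1801
scene -0.12 0.1789
scene -0.09 0.1789
scene -0.04 0.1789
scene -0.015 0.1823
scene -0.005 0.1822
scene 0.03 0.1787
scene 0.06 0.1805
scene 0.11 0.1789where.py:11: RuntimeWarning: Mean of empty slice.
  th=np.angle(np.exp(1j*np.degrees(0)+4j*np.arctan2(p[:,1],p[:,0])).mean())/4
  ret = ret.dtype.type(ret / rcount)
```

View pics/scene9.png

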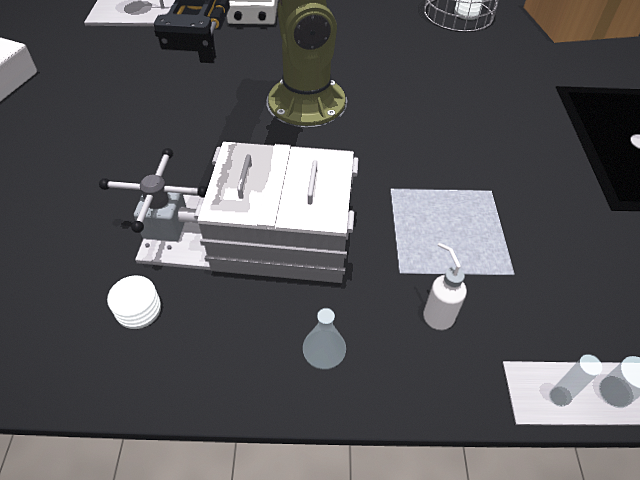

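Both leaves lie flat with the seam at (282,187). The flange strip reads 183.5 mm high and the plates 180 mm, as they should. The spokes line up at the lower stop, and the bottle, flask and dishes haven't moved.

```bash
python3 -c "
from cell import env
print(env.sign_off())"
```

```text
the job is handed in; nothing more can be done
None
```

The job is handed in at about 51 s of robot time: both beakers are in the lowered bath, the cover is shut with the flanged leaf on top, and the bottle, flask and dishes were left alone; the sign-off gave no verdict.

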